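Third hand for a boiler drain valve

TASK

The noodle boiler's drain valve is being refitted and you are the third hand: pick up the brass valve by its body, put its threaded end through the drain hole in the front wall of the empty tank, and with the red handle upward and the valve straight and level, press its black sealing ring flat against the wall with a steady push of about 12 N, so that a colleague can run the nut on from inside. Finish while holding it there, still gripped and still pushing; do not ram it (the wall never takes more than 35 N) and leave the other things on the counter where they are.

Things in the scene. Friction and masses are not known exactly. Their poses are not given: they have to be found in the camera images.
- valve_body (a point): middle of the brass valve's octagonal body, on the valve's axis, 22 mm above the counter at the start, when the valve lies loose and level, red handle up. +x: the way the threaded end points; +z: up. The body is 70 mm long (x -35 to 35) and 44 mm across its flats; grip it across y on the upright side flats, 18 mm high. The red handle lies along x above it, 46 x 11 mm, top 34 mm above this point
- seal_face (a point): centre of the flat front face of the valve's black sealing ring (40 mm across, on a 42 mm brass collar), 82 mm ahead of valve_body on the axis; same axes. The neck between body and collar is 27 mm thick
- thread_tip (a point): end of the valve's threaded end (21 mm across, chamfered tip), on the axis, 110 mm ahead of valve_body, 28 mm ahead of seal_face; same axes
- drain_hole (a point): centre of the round drain hole, 27 mm across, in the outer face of the tank's front wall, 72 mm above the counter. +x points straight into the tank (square to the wall), z is up; the wall is 5 mm thick, upright and rigid
- tank: empty noodle boiler tank of bright metal, open at the top, 300 mm (its x) by 260 mm (its y), 182 mm tall, on four feet, fixed firmly to the counter. Origin on the counter under its middle; the front wall with the hole is at x = -150, the hole at y = 0; nothing stands behind the hole. A folded rim stands out 9 mm round the top, carrying handles 33 mm out on both y sides
- valve: the brass drain valve as a whole, about 0.45 kg, 187 mm long; axes as valve_body, origin 22 mm below it on the valve's underside; behind the body a hose tail reaches x = -77
- back_nut: brass hexagon nut, 36 mm across flats, 10 mm thick, lying on the counter for the colleague; leave alone; origin on its underside
- wrench_grip (a point): steel open wrench, 220 mm long, lying on the counter for the colleague; leave alone; this point is its handle
- bowl: ramen bowl, 150 mm across, 65 mm tall; leave alone; origin under its foot
- mill: dark wooden pepper mill, 60 mm across, 198 mm tall; leave alone; origin under its foot
- can: blue drink can, 52 mm across, 120 mm tall; leave alone; origin on its underside
- egg_slicer: yellow egg slicer, 105 x 85 x 48 mm; leave alone; origin on its underside
- container: clear open plastic container, 160 x 120 x 70 mm; leave alone; origin on its underside
There are look-alikes about, which are no part of the job. Of the things like the valve, leave any that is orange; of the rest the smaller one is meant.

How it is judged:
On the way, in this order (a step that is already met when the one before it is completed fails the run):
1. the valve is gripped and lifted clear of the counter (height (world z) of valve_body above 0.045 m and contact force between the fingers and valve above 3 N), for 0.2 s.
2. its threaded end has entered the drain hole (x of thread_tip in the frame of drain_hole between 0.006 and 0.05 m and y of thread_tip in the frame of drain_hole between -0.012 and 0.012 m and z of thread_tip in the frame of drain_hole between -0.012 and 0.012 m), for 0.1 s.
At the end, for the whole second after the job is handed in: for the last second: sealing face within 2.5 mm of the wall and 6 mm of the hole's centre line, valve axis within 0.06 rad of square to the wall, handle within 0.12 rad of upright, valve pressing on the tank with 7 to 18 N, gripped by the fingers, clear of the counter, at rest (x of seal_face in the frame of drain_hole between -0.0025 and 0.0025 m and y of seal_face in the frame of drain_hole between -0.006 and 0.006 m and z of seal_face in the frame of drain_hole between -0.006 and 0.006 m and contact force between valve and tank between 7 and 18 N and angle between the x axis of valve and the x axis of tank, either way round below 0.06 rad and angle between valve's own z axis and vertical below 0.12 rad and contact force between the fingers and valve above 3 N and linear speed of valve below 0.01 m/s); the arm keeps its last pose, push and grip.
It fails at once if the valve is rammed against the tank with more than 35 N (contact force between valve and tank above 35 N).
It fails at once if another thing on the counter is shifted by more than 20 mm (distance of any of back_nut, wrench_grip, bowl, mill, can, egg_slicer, container from where it was at the start of the episode above 0.02 m).
It also fails if it takes over 58 s, if anything falls off the work surface, if the arm or the gripper's body presses on something with over 40 N, if the wrist force passes 120 N, or if a joint passes its speed limit or range.

ROBOT

A 6-joint arm with a two-finger parallel gripper is mounted at the origin on the work surface. World frame = base frame: x ahead of the robot, y to its left, z up, the work surface at z = 0. Lengths are in m, angles in rad, forces in N, time in s.
With the tool pointing down it reaches from about 0.3 to 0.875 m from the base axis. Payload 6.4 kg.
Tool frame: the origin (TCP) lies midway between the tips of the shut fingers; the grasp point (between the pads) lies 19 mm behind it (ctrl.pinch_z is the distance from the TCP to the grasp point, in m); z points along the fingers, y is the line along which they close (so a half turn about z gives the same grasp; the last joint's range is limited). The gripper opens to 85 mm and grips with 20 to 120 N. Pads are 22 mm wide; open, the fingers measure 114 mm over their backs; the gripper's body (76 mm by 85 mm) begins 54 mm behind the grasp point. The pads swing forward as they close: fully open they stand 13 mm farther back than shut.
Start: joints at [0.975, 0.181, 1.607, -0, 1.354, -0.206], TCP at [0.218, 0.532, 0.231] pointing down, gripper open.
Joint ranges: [-2.99, 2.99], [-0.89, 2.07], [0.3, 2.58], [-1.14, 4.28], [0, 2.63], [-3.12, 3.12]. Speed limits (rad/s): [2.57, 2.57, 3.01, 3.14, 3.14, 3.14].

INTERFACE

Orientations are given as a unit quaternion [w, x, y, z].
In Python, from bench import ctrl gives the robot as it stands.
- The arm moves only by the tool apply_moves, never from a script. Its argument "moves" is a list of rows, each an object with "jaw": the opening, from 0 (shut) to 1 (fully open); "offset": the shift along the tool's x, y, z in mm, a list of three; "rot": the turn, a rotation vector about the tool's x, y, z in degrees, a list of three. In form: [{"jaw": jaw, "offset": [dx, dy, dz], "rot": [ax, ay, az]}, ...]. A call has exactly 5 rows; each row shifts and turns the commanded pose from where the row before left it, along the tool's axes as they then stand; what a row does not reach is not made up. A row lasts 1/8 s, in which the tool goes at most 62.5 mm and 10.7 degrees, less where a joint would pass 70% of its speed; a pose out of reach is approached as far as the arm can. A call is refused whole if a number of a shift passes 62.5 or a number of a turn 10.7, either way. A call with a gripper value outside its range is refused whole. The fingers move at their own pace and stop on an object; the grip force is fixed at half the most. Time passes only in rows, so rows that do not move let the fingers close, or fill a call up. It gives the time, the measured TCP pose, the force, the opening and the grip force at its end, in the units of the state.
- ctrl.get_obs(): the state, without advancing time (a new reading comes with each control period).
- ctrl.camera(name): name is "scene" or "top" or "wrist"; returns (picture, depth): 420x560x3 uint8, red, green, blue; 420x560 float32, m along the optical axis (not along the pixel's ray), 0 where there is no reading.
- ctrl.camera_params(name): a dict with "K" (3x3 intrinsics, pixels), "cam_to_world" (4x4, takes a point from camera to world coordinates); the wrist camera has in their place "mount" (4x4, takes a point from camera to tool coordinates, whose origin is the TCP and whose axes are the flange's). Camera axes: x right, y down, z forward; pixel columns grow to the right and rows downward; lengths in m; the calibration is good to about 2 mm. A picture is of the moment at which its call begins: read the wrist's pose just before it. camera_params takes no time and is no camera call.
- ctrl.hand_in(): hands the job in; it is judged then, once.
Trained networks look in the newest picture that a camera, given by its name, has taken for a name from the list of things; names that differ only in an ending like _2 or _b are one class to them, and where a whole thing is asked for, a point or a joint stands for the part that bears it (a point fixed in the world has none). Each returns a list of dicts, best first, with "score" (0 to 1); they miss things now and then, are a little off and sometimes report something else, mostly with a low value. They report only what shows in the picture. A call takes as long as a camera call. They do not tell look-alikes from the thing itself.
- ctrl.outline_of(camera, target): "region" (420x560 bool, what is visible of it) and "position" ([column, row] in pixels, amid what is visible of it).
The state is a dict: "time_s": time; "q": joint angles; "dq": joint speeds; "joint_efforts": joint torques, N m; "eef_pos": TCP position; "eef_rot": TCP orientation; "wrist_force": force on the tool from outside, world axes, zero at the start; "torque": the same for the moment, N m; "opening": opening from 0.0 (shut) to 1.0 (fully open); "grasp_force": force on a finger pad.
Only numpy, scipy, OpenCV 4.12 (cv2) and the standard library are available. Lean on these libraries where they do the work, as an engineer would, in place of code of your own. Each camera call takes 0.05 s, during which the arm holds its last target. There are 200 camera calls.

## Working session

There is one attempt and no reset: what is moved stays moved. The work goes in short steps, Python scripts to look and compute and a tool call to move; the robot and the scene stay as the last step left them, time stands still between calls to the robot, and variables do not carry over. Pictures are saved under pics/ and viewed, at most 10 in all, crops included, and the job is handed in when it is done.

Besides the shell and the picture viewer there is one more tool, called after "Call:" by a JSON object that holds its "api" and its "payload". apply_moves: Moves the arm, as the interface text tells. Its arguments: {"type":"object","properties":{"moves":{"type":"array"}},"required":["moves"]}

```bash
ls; mkdir -p pics; cat > h.py <<'E'
import numpy as np, cv2
from scipy.spatial.transform import Rotation as R
from bench import ctrl
def cam(n):
    o=ctrl.get_obs(); im,d=ctrl.camera(n); p=ctrl.camera_params(n)
    if 'cam_to_world' in p: T=np.array(p['cam_to_world'])
    else:
        q=o['eef_rot']; W=np.eye(4); W[:3,:3]=R.from_quat([q[1],q[2],q[3],q[0]]).as_matrix(); W[:3,3]=o['eef_pos']; T=W@np.array(p['mount'])
    return im,d,np.array(p['K']),T
def cloud(d,K,T):
    v,u=np.mgrid[:d.shape[0],:d.shape[1]]
    P=np.stack([(u-K[0,2])/K[0,0]*d,(v-K[1,2])/K[1,1]*d,d],-1)
    W=P@T[:3,:3].T+T[:3,3]; W[d<=0]=np.nan; return W
def save(n,im): cv2.imwrite('pics/'+n,im[...,::-1])
E
python3 - <<'E'
from h import *
ims=[]
for n in ['scene','top']:
    im,d,K,T=cam(n); W=cloud(d,K,T); np.savez(n+'.npz',im=im,W=W,K=K,T=T,d=d); save(n+'0.png',im)
    print(n,T[:3,3].round(3),T[:3,2].round(2),K[0,0])
    for t in ['valve','drain_hole','tank','wrench_grip','back_nut','bowl','mill','can','egg_slicer','container']:
        for r in ctrl.outline_of(n,t)[:3]:
            m=r['region']; print(t,round(r['score'],2),np.round(r['position']),m.sum(),np.nanmedian(W[m],0).round(3))
E
```

```text
pics
scene [0.838 0.529 0.995] [-0.3  -0.49 -0.82] 429.45783269144863
valve 0.81 [266. 200.] 804 [ 0.492 -0.08   0.034]
valve 0.7 [354. 216.] 1735 [0.341 0.1   0.048]
valve 0.55 [233. 151.] 624 [ 0.478 -0.279  0.034]
drain_hole 0.72 [385. 354.] 23921 [0.488 0.416 0.033]
tank 0.88 [381. 353.] 24080 [0.488 0.416 0.033]
tank 0.48 [147. 177.] 1868 [ 0.733 -0.348  0.034]
wrench_grip 0.82 [194. 254.] 615 [ 0.726 -0.049  0.007]
back_nut 0.59 [213. 319.] 207 [0.766 0.137 0.009]
back_nut 0.47 [267. 198.] 718 [ 0.493 -0.081  0.036]
bowl 0.67 [147. 176.] 1876 [ 0.733 -0.349  0.034]
bowl 0.41 [216. 319.] 200 [0.765 0.137 0.009]
mill 0.86 [151. 135.] 826 [ 0.659 -0.416  0.1  ]
can 0.6 [242. 108.] 546 [ 0.38  -0.409  0.08 ]
can 0.4 [278. 127.] 888 [ 0.29  -0.31   0.035]
egg_slicer 0.93 [277. 126.] 890 [ 0.29  -0.309  0.034]
container 0.81 [194. 118.] 2247 [ 0.512 -0.497  0.034]
top [ 0.424 -0.011  1.149] [ 0.1  -0.02 -0.99] 393.7839237772711
valve 0.9 [369. 235.] 725 [ 0.473 -0.29   0.036]
valve 0.74 [301. 237.] 825 [ 0.483 -0.092  0.035]
valve 0.69 [238. 293.] 1586 [0.332 0.082 0.051]
drain_hole 0.65 [ 95. 211.] 16172 [0.547 0.468 0.048]
tank 0.82 [ 95. 215.] 16406 [0.546 0.468 0.049]
wrench_grip 0.86 [284. 150.] 327 [ 0.726 -0.054  0.007]
back_nut 0.47 [221. 147.] 130 [0.765 0.133 0.009]
bowl 0.81 [381. 145.] 2050 [ 0.748 -0.337  0.026]
mill 0.82 [424. 167.] 774 [ 0.65  -0.421  0.12 ]
can 0.84 [427. 274.] 630 [ 0.373 -0.418  0.106]
egg_slicer 0.71 [385. 305.] 1242 [ 0.284 -0.326  0.038]
container 0.57 [434. 218.] 2987 [ 0.517 -0.493  0.007]
```

View pics/top0.png

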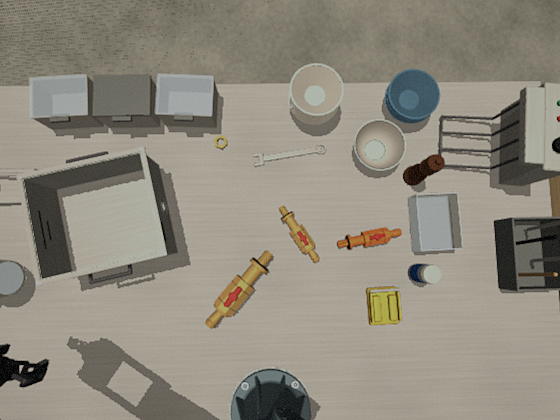

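View pics/scene0.png

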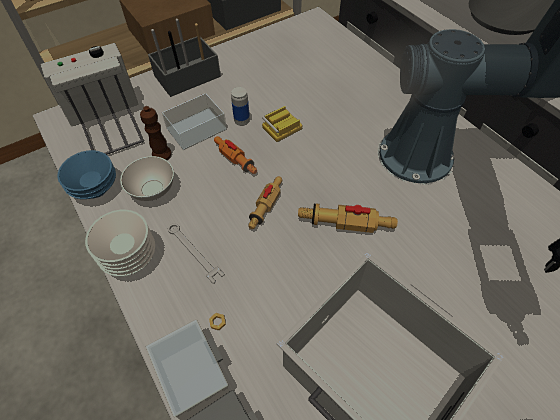

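Candidates in the top view are brass small (300,237), brass large (238,290) and orange (369,238). The small brass one fits: it is not orange, and it is the smaller of the rest. I'll confirm with a crop and measure the valve and tank.

```bash
python3 - <<'E'
from h import *
z=np.load('top.npz'); im,W=z['im'],z['W']
a=cv2.resize(im[195:275,260:340],(400,400),interpolation=cv2.INTER_CUBIC)
b=cv2.resize(im[140:290,110:210],(267,400),interpolation=cv2.INTER_CUBIC)
save('crop1.png',np.hstack([a,b]))
for n,c in [('top',(301,237)),('scene',(266,200))]:
    z=np.load(n+'.npz'); im,W=z['im'],z['W']
    H=cv2.cvtColor(im,cv2.COLOR_RGB2HSV)
    v,u=np.mgrid[:420,:560]; near=(abs(u-c[0])<45)&(abs(v-c[1])<50)
    P=W; blob=(near&(P[...,2]>0.008)&(H[...,1]>90)).astype(np.uint8)
    nl,l=cv2.connectedComponents(blob); m=l==l[c[1],c[0]]
    p=P[m]; print(n,m.sum(),p[:,2].max())
    bx=cv2.minAreaRect((p[:,:2]*1000).astype(np.float32)); print(bx)
    red=m&((H[...,0]<6)|(H[...,0]>174))&(H[...,1]>150); print('red',red.sum(),np.median(P[red],0), cv2.minAreaRect((P[red][:,:2]*1000).astype(np.float32)))
    dk=near&(im.max(-1)<60); print('dark',dk.sum(),np.nanmedian(P[dk],0))
    # tank rim
    t=(W[...,2]>0.165)&(W[...,2]<0.2)&(W[...,1]>0.2)&(W[...,0]>.3)
    q=W[t]; print('rim',t.sum(),np.median(q[:,2]),cv2.minAreaRect((q[:,:2]*1000).astype(np.float32)))
E
```

```text
top 674 0.06017324023465975
((488.3484191894531, -89.90692138671875), (185.0829315185547, 40.906707763671875), 32.645755767822266)
red 55 [ 0.4735044  -0.09925743  0.05605152] ((473.8993835449219, -98.77228546142578), (41.38548278808594, 12.687906265258789), 42.82528305053711)
dark 29 [0.40118669 0.0072164  0.0495876 ]
rim 3369 0.181416811788088 ((536.26123046875, 427.86456298828125), (279.24591064453125, 320.79742431640625), 12.466943740844727)
scene 585 0.06080057185814025
((475.4307861328125, -95.71910095214844), (156.40057373046875, 45.070556640625), 32.515907287597656)
red 61 [ 0.47602947 -0.09373631  0.05589825] ((476.17669677734375, -95.12814331054688), (43.757965087890625, 15.552225112915039), 43.32559585571289)
dark 141 [ 0.48499344 -0.0686542   0.03073131]
rim 4465 0.18189799596641798 ((534.835693359375, 429.7412109375), (280.1246337890625, 319.2514953613281), 12.622171401977539)
```

View pics/crop1.png

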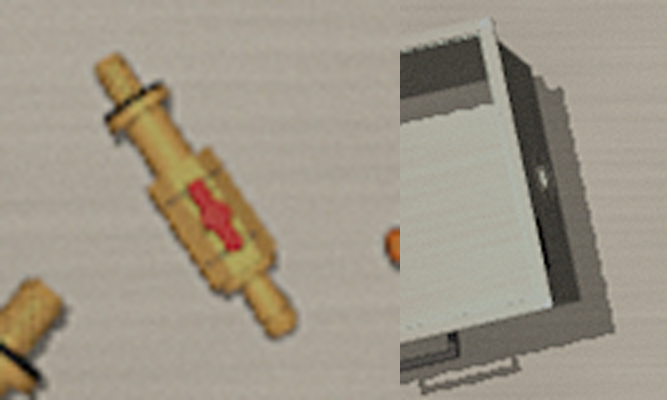

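The crop shows the small brass valve with its thread pointing up-left (world +x+y) and the handle up. The hole shows on the tank's right wall at about top pixel (164,207). The rim size matches (318x278 expected). Now I'll plan the approach.

```bash
cat >> h.py <<'E'
def pose():
    o=ctrl.get_obs(); q=o['eef_rot']; return np.array(o['eef_pos']),R.from_quat([q[1],q[2],q[3],q[0]]),o
def go(p,yaw):
    """tool-down goal with tool y perpendicular to yaw (deg); options for both half turns"""
    P,r,o=pose(); print('t',round(o['time_s'],2),'pos',P.round(4),'q',np.round(o['q'],3),'F',np.round(o['wrist_force'],1),'M',np.round(o['torque'],2),'open',o['opening'],'g',o['grasp_force'])
    print('tool axes\n',r.as_matrix().round(3)); print('off mm in tool now',(r.inv().apply(np.array(p)-P)*1000).round(1))
    for s in (0,180):
        G=R.from_matrix(np.array([[np.cos(a:=np.deg2rad(yaw+s)),np.sin(a),0],[np.sin(a),-np.cos(a),0],[0,0,-1]]).T.T)
        print(s,'rotvec tool deg',(r.inv()*G).as_rotvec(degrees=True).round(2))
E
python3 -c "
from h import *
go([.4745,-.0975,.15],32.6); print(ctrl.camera_params('wrist'), ctrl.pinch_z)"
```

```text
t 1.1 pos [0.2185 0.5319 0.2313] q [ 0.975  0.181  1.607  0.     1.354 -0.206] F [-0.1  0.5 -0. ] M [ 0.01 -0.03  0.05] open 1.001091962089039 g 0.0
tool axes
 [[-0.925  0.38  -0.   ]
 [ 0.38   0.925  0.   ]
 [ 0.     0.    -1.   ]]
off mm in tool now [-476.  -484.9   81.3]
0 rotvec tool deg [ -0.    -0.   125.07]
180 rotvec tool deg [  0.    -0.   -54.93]
{'K': array([[375.45231359,   0.        , 281.30337657],
       [  0.        , 375.45231359, 205.28118629],
       [  0.        ,   0.        ,   1.        ]]), 'mount': array([[ 8.39446031e-04, -9.64730144e-01, -2.63239521e-01,
         6.67288492e-02],
       [ 9.99999493e-01,  6.63665596e-04,  7.56677414e-04,
         9.53668186e-04],
       [-5.55286497e-04, -2.63240022e-01,  9.64730212e-01,
        -1.42239721e-01],
       [ 0.00000000e+00,  0.00000000e+00,  0.00000000e+00,
         1.00000000e+00]])} 0.0187
```

```bash
cat >> h.py <<'E'
def rows(p,yaw,n):
    P,r,o=pose(); a=np.deg2rad(yaw)
    G=R.from_matrix([[np.cos(a),np.sin(a),0],[np.sin(a),-np.cos(a),0],[0,0,-1]])
    v=(r.inv()*G).as_rotvec()/n; st=(np.array(p)-P)/n*1000
    for i in range(n):
        print((r.inv().apply(st)).round(1),np.rad2deg(v).round(2)); r=r*R.from_rotvec(v)
E
python3 - <<'E'
from h import *
z=np.load('top.npz'); W,im=z['W'],z['im']
c=np.array([.536,.4285]); d=np.array([np.cos(np.deg2rad(102.5)),np.sin(np.deg2rad(102.5))]); l=np.array([d[1],-d[0]])
s=(W[...,:2]-c)@d; t=(W[...,:2]-c)@l
m=(s>-.158)&(s<-.14)&(abs(t)<.12)&(W[...,2]>.03)&(W[...,2]<.165)
p=W[m]; q=np.median(p,0); 
for _ in range(4):
    A=np.c_[(p[:,:2]-c)@l,np.ones(len(p)),p[:,2]-.072]; y=(p[:,:2]-c)@d
    k=np.linalg.lstsq(A,y,rcond=None)[0]; e=y-A@k; p=p[abs(e)<2.5*e.std()]
print('wall',len(p),'slope deg',np.rad2deg(k[0]),'s at hole',k[1],'tilt',k[2],e.std())
# bright spot in wall
mm=m&(im.min(-1)>130); v,u=np.where(mm); print(list(zip(u,v))[:20])
g=im[195:220,155:172].max(-1); print(g)
rows([.4745,-.0975,.15],32.6,14)
E
```

```text
wall 844 slope deg -0.04521014624980502 s at hole -0.1511517074753729 tilt -0.0005537074866324679 0.00046017834635819196
[(np.int64(163), np.int64(204)), (np.int64(163), np.int64(207)), (np.int64(164), np.int64(207)), (np.int64(163), np.int64(208)), (np.int64(164), np.int64(208))]
[[ 43  52  64  56  59  62  66  51  59  53  81 120 113 110 110 113 107]
 [ 56  55  59  58  53  71  56  58  53  57  82 104 114 107 111 111 105]
 [ 90  52  62  59  63  66  58  58  65  58  67 100 114 109 109 108 116]
 [101  54  53  59  65  65  57  61  67  60  63  98 118 112 108 113 112]
 [118  50  62  63  64  68  49  57  72  66  50  86 117 107 114 111 108]
 [149  41  54  52  64  74  53  57  63  62  57  75 112 112 106 109 116]
 [162  55  53  55  70  72  59  61  61  70  66  68 100 112 112 113 107]
 [165  87  50  57  63  61  82  91  97  67  81  63  97 117 108 110 110]
 [167 100  49  57  56  82  98 104 103  82  64  59  88 115 106 114 109]
 [176 142  44  58  58  71  97 132 148  86  67  79  81 116 110 108 110]
 [182 160  41  55  53  75  76 138 175 100  81  78  81 114 111 109 111]
 [180 165  82  53  55  71  72 129 164
[... 817 characters left out ...]
179 174 180 176 142  41  57  59  66  53  58  57  60  56  55  87 114]
 [180 175 178 184 159  39  54  54  65  60  57  56  53  53  52  73 114]]
[-34.  -34.6   5.8] [-0.   -0.    8.93]
[-39.  -28.9   5.8] [-0.   -0.    8.93]
[-43.  -22.5   5.8] [-0.   -0.    8.93]
[-46.  -15.6   5.8] [-0.   -0.    8.93]
[-47.8  -8.3   5.8] [-0.   -0.    8.93]
[-48.5  -0.7   5.8] [-0.   -0.    8.93]
[-48.1   6.8   5.8] [-0.   -0.    8.93]
[-46.4  14.2   5.8] [-0.   -0.    8.93]
[-43.6  21.2   5.8] [-0.   -0.    8.93]
[-39.8  27.7   5.8] [-0.   -0.    8.93]
[-35.   33.6   5.8] [-0.   -0.    8.93]
[-29.4  38.6   5.8] [-0.   -0.    8.93]
[-23.   42.7   5.8] [-0.   -0.    8.93]
[-16.1  45.8   5.8] [-0.   -0.    8.93]
```

Call:
{"api": "apply_moves", "payload": {"moves": [{"jaw":1,"offset":[-34,-34.6,5.8],"rot":[0,0,8.93]},{"jaw":1,"offset":[-39,-28.9,5.8],"rot":[0,0,8.93]},{"jaw":1,"offset":[-43,-22.5,5.8],"rot":[0,0,8.93]},{"jaw":1,"offset":[-46,-15.6,5.8],"rot":[0,0,8.93]},{"jaw":1,"offset":[-47.8,-8.3,5.8],"rot":[0,0,8.93]}]}}

```text
time_s: 1.72
eef_pos: [0.3105, 0.3058, 0.2024]
eef_rot: [0.0, 0.554, 0.833, 0.0]
wrist_force: [0.5, -0.6, -0.5]
opening: 0.999
grasp_force: 0.0
```

Call:
{"api": "apply_moves", "payload": {"moves": [{"jaw":1,"offset":[-48.5,-0.7,5.8],"rot":[0,0,8.93]},{"jaw":1,"offset":[-48.1,6.8,5.8],"rot":[0,0,8.93]},{"jaw":1,"offset":[-46.4,14.2,5.8],"rot":[0,0,8.93]},{"jaw":1,"offset":[-43.6,21.2,5.8],"rot":[0,0,8.93]},{"jaw":1,"offset":[-39.8,27.7,5.8],"rot":[0,0,8.93]}]}}

```text
time_s: 2.35
eef_pos: [0.4021, 0.0809, 0.1735]
eef_rot: [0.0, 0.829, 0.56, 0.001]
wrist_force: [0.7, 0.3, -0.0]
opening: 1.003
grasp_force: 0.0
```

Call:
{"api": "apply_moves", "payload": {"moves": [{"jaw":1,"offset":[-35,33.6,5.8],"rot":[0,0,8.93]},{"jaw":1,"offset":[-29.4,38.6,5.8],"rot":[0,0,8.93]},{"jaw":1,"offset":[-23,42.7,5.8],"rot":[0,0,8.93]},{"jaw":1,"offset":[-16.1,45.8,5.8],"rot":[0,0,8.93]},{"jaw":1,"offset":[0,0,0],"rot":[0,0,0]}]}}

```text
time_s: 2.98
eef_pos: [0.4756, -0.1001, 0.15]
eef_rot: [0.0, 0.96, 0.279, 0.0]
wrist_force: [-0.3, 0.8, 0.2]
opening: 0.996
grasp_force: 0.0
```

```bash
python3 - <<'E'
from h import *
im,d,K,T=cam('wrist'); W=cloud(d,K,T); save('w1.png',im)
for r in ctrl.outline_of('wrist','valve'): print(round(r['score'],2),np.round(r['position']),r['region'].sum())
m=(W[...,2]>.008)&(np.hypot(W[...,0]-.49,W[...,1]+.09)<.12)&(W[...,2]<.065)
H=cv2.cvtColor(im,cv2.COLOR_RGB2HSV); m&=H[...,1]>80
nl,l=cv2.connectedComponents(m.astype(np.uint8)); k=1+np.argmax(np.bincount(l[l>0])[1:]); m=l==k
p=W[m]; print(m.sum(),cv2.minAreaRect((p[:,:2]*1000).astype(np.float32)))
red=m&((H[...,0]<6)|(H[...,0]>174))&(H[...,1]>150); print('red',red.sum(),np.median(W[red],0),cv2.minAreaRect((W[red][:,:2]*1000).astype(np.float32)))
z=np.load('top.npz'); K,T=z['K'],z['T']
# hole ray with wall
ray=T[:3,:3]@np.array([(163-K[0,2])/K[0,0],(206.8-K[1,2])/K[1,1],1]); o=T[:3,3]
a=np.deg2rad(102.45); dd=np.array([np.cos(a),np.sin(a)]); c=np.array([.536,.4285])
t=(-.1511-(o[:2]-c)@dd)/(ray[:2]@dd); h=o+t*ray; print('hole ray',h,'nominal',c-.1511*dd)
go([.4745,-.0975,.003],32.6)
E
```

```text
0.92 [281. 168.] 12019
0.7 [494. 308.] 2593
0.63 [ 65. 196.] 9376
10029 ((476.596923828125, -97.0354232788086), (155.95579528808594, 44.13225555419922), 32.8219108581543)
red 1130 [ 0.47709987 -0.09665191  0.05568224] ((476.3795166015625, -97.29026794433594), (44.61760330200195, 16.548505783081055), 23.39801025390625)
hole ray [0.56328583 0.27978539 0.08490626] nominal [0.56857528 0.28095319]
t 3.08 pos [ 0.4744 -0.0972  0.1498] q [-0.448  0.071  1.906  0.     1.166  0.553] F [0.7 0.3 0.3] M [ 0.01 -0.   -0.04] open 1.0004581952627605 g 0.0
tool axes
 [[ 0.842  0.54  -0.001]
 [ 0.54  -0.842  0.001]
 [-0.    -0.001 -1.   ]]
off mm in tool now [ -0.    0.5 146.8]
0 rotvec tool deg [-0.07  0.02  0.05]
180 rotvec tool deg [-3.0000e-02 -1.1000e-01 -1.7995e+02]
```

View pics/w1.png

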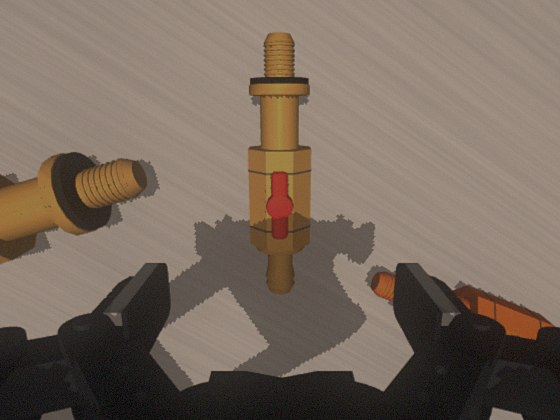

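The picture shows the valve along column ~280, thread tip at (280,33), handle at (280,205), exactly under the gripper. Next: descend and close.

Call:
{"api": "apply_moves", "payload": {"moves": [{"jaw":1,"offset":[0,0,45],"rot":[0,0,0]},{"jaw":1,"offset":[0,0,45],"rot":[0,0,0]},{"jaw":1,"offset":[0,0,37],"rot":[0,0,0]},{"jaw":1,"offset":[0,0,20],"rot":[0,0,0]},{"jaw":1,"offset":[0,0,0],"rot":[0,0,0]}]}}

```text
time_s: 3.7
eef_pos: [0.4731, -0.0952, 0.002]
eef_rot: [-0.001, 0.959, 0.282, -0.001]
wrist_force: [-1.0, 0.8, 0.7]
opening: 0.997
grasp_force: 0.0
```

Call:
{"api": "apply_moves", "payload": {"moves": [{"jaw":0,"offset":[0,0,0],"rot":[0,0,0]},{"jaw":0,"offset":[0,0,0],"rot":[0,0,0]},{"jaw":0,"offset":[0,0,0],"rot":[0,0,0]},{"jaw":0,"offset":[0,0,0],"rot":[0,0,0]},{"jaw":0,"offset":[0,0,0],"rot":[0,0,0]}]}}

```text
time_s: 4.32
eef_pos: [0.4759, -0.0976, 0.0046]
eef_rot: [0.001, 0.96, 0.281, 0.001]
wrist_force: [-0.8, 1.4, 7.3]
opening: 0.506
grasp_force: 61.2
```

```bash
python3 - <<'E'
from h import *
go([.4745,-.0975,.053],32.6)
z=np.load('top.npz'); K,T,im=z['K'],z['T'],z['im']; g=im.max(-1).astype(float)
a=np.deg2rad(102.45); d=np.array([np.cos(a),np.sin(a),0]); l=np.array([d[1],-d[0],0]); c=np.array([.536,.4285,0])
def proj(P): q=(np.atleast_2d(P)-T[:3,3])@T[:3,:3]; return np.c_[K[0,0]*q[:,0]/q[:,2]+K[0,2],K[1,1]*q[:,1]/q[:,2]+K[1,2]]
b=np.linspace(0,6.28,9)[:-1]
for s in (-.151,-.146):
    C=c+d*s+np.array([0,0,.072]); print(s,C,proj(C).round(1)); print(proj(C+.0135*(np.cos(b)[:,None]*l+np.sin(b)[:,None]*np.array([0,0,1]))).round(1).tolist())
E
```

```text
t 4.33 pos [ 0.4759 -0.0976  0.0046] q [-0.447  0.329  1.965  0.     0.845  0.553] F [-0.8  1.4  7.3] M [0.33 0.23 0.07] open 0.5059090354854866 g 61.16368007613346
tool axes
 [[ 0.842  0.54   0.002]
 [ 0.54  -0.842 -0.001]
 [ 0.001  0.002 -1.   ]]
off mm in tool now [ -1.1  -0.7 -48.4]
0 rotvec tool deg [ 0.1  -0.08  0.06]
180 rotvec tool deg [ 1.2000e-01  1.6000e-01 -1.7994e+02]
-0.151 [0.56855372 0.28105084 0.072     ] [[163.8 205.5]]
[[162.8, 200.7], [162.2, 201.6], [162.5, 204.8], [163.6, 208.4], [164.9, 210.3], [165.5, 209.3], [165.2, 206.1], [164.1, 202.6]]
-0.146 [0.56747578 0.28593326 0.072     ] [[162.  205.9]]
[[161.0, 201.2], [160.3, 202.1], [160.7, 205.3], [161.8, 208.9], [163.1, 210.7], [163.7, 209.7], [163.4, 206.5], [162.3, 203.0]]
```

Call:
{"api": "apply_moves", "payload": {"moves": [{"jaw":0,"offset":[0,0,-20],"rot":[0,0,0]},{"jaw":0,"offset":[0,0,-30],"rot":[0,0,0]},{"jaw":0,"offset":[0,0,-30],"rot":[0,0,0]},{"jaw":0,"offset":[0,0,-20],"rot":[0,0,0]},{"jaw":0,"offset":[0,0,0],"rot":[0,0,0]}]}}

```text
time_s: 4.95
eef_pos: [0.4758, -0.0977, 0.1047]
eef_rot: [0.001, 0.96, 0.281, 0.001]
wrist_force: [0.3, 0.5, -4.9]
opening: 0.506
grasp_force: 63.1
```

```bash
python3 - <<'E'
from h import *
go([.596,.149,.10],102.45); rows([.596,.149,.10],102.45,9)
E
```

```text
t 4.95 pos [ 0.4758 -0.0977  0.1047] q [-0.448  0.14   1.936  0.     1.062  0.553] F [ 0.3  0.5 -4.9] M [-0.09 -0.01 -0.02] open 0.5064520765768165 g 63.11934522469528
tool axes
 [[ 0.842  0.539  0.003]
 [ 0.539 -0.842 -0.002]
 [ 0.002  0.003 -1.   ]]
off mm in tool now [ 234.3 -142.9    4.7]
0 rotvec tool deg [ 2.30e-01  1.00e-02 -6.98e+01]
180 rotvec tool deg [ 1.000e-02 -2.500e-01  1.102e+02]
[ 26.  -15.9   0.5] [ 0.03  0.   -7.76]
[ 27.9 -12.2   0.5] [ 0.03  0.   -7.76]
[29.3 -8.3  0.5] [ 0.03  0.   -7.76]
[30.2 -4.3  0.5] [ 0.03  0.   -7.76]
[30.5 -0.2  0.5] [ 0.03  0.   -7.76]
[30.2  3.9  0.5] [ 0.03  0.   -7.76]
[29.4  8.   0.5] [ 0.03  0.   -7.76]
[28.1 11.9  0.5] [ 0.03  0.   -7.76]
[26.2 15.6  0.5] [ 0.03  0.   -7.76]
```

Call:
{"api": "apply_moves", "payload": {"moves": [{"jaw":0,"offset":[26,-15.9,0.5],"rot":[0,0,-7.76]},{"jaw":0,"offset":[27.9,-12.2,0.5],"rot":[0,0,-7.76]},{"jaw":0,"offset":[29.3,-8.3,0.5],"rot":[0,0,-7.76]},{"jaw":0,"offset":[30.2,-4.3,0.5],"rot":[0,0,-7.76]},{"jaw":0,"offset":[30.5,-0.2,0.5],"rot":[0,0,-7.76]}]}}

```text
time_s: 5.58
eef_pos: [0.5407, 0.0408, 0.0989]
eef_rot: [-0.001, 0.811, 0.586, -0.001]
wrist_force: [1.2, -0.3, -3.5]
opening: 0.506
grasp_force: 63.0
```

Call:
{"api": "apply_moves", "payload": {"moves": [{"jaw":0,"offset":[30.2,3.9,0.5],"rot":[0,0,-7.76]},{"jaw":0,"offset":[29.4,8,0.5],"rot":[0,0,-7.76]},{"jaw":0,"offset":[28.1,11.9,0.5],"rot":[0,0,-7.76]},{"jaw":0,"offset":[26.2,15.6,0.5],"rot":[0.2,0,-7.76]},{"jaw":0,"offset":[0,0,0],"rot":[0,0,0]}]}}

```text
time_s: 6.2
eef_pos: [0.5943, 0.1511, 0.0967]
eef_rot: [-0.002, 0.625, 0.781, -0.002]
wrist_force: [-0.3, -0.3, -3.8]
opening: 0.504
grasp_force: 63.0
```

Call:
{"api": "apply_moves", "payload": {"moves": [{"jaw":0,"offset":[0,0,16],"rot":[0,0,0]},{"jaw":0,"offset":[0,0,16],"rot":[0,0,0]},{"jaw":0,"offset":[0,0,13],"rot":[0,0,0]},{"jaw":0,"offset":[0,0,0],"rot":[0,0,0]},{"jaw":0,"offset":[0,0,0],"rot":[0,0,0]}]}}

```text
time_s: 6.82
eef_pos: [0.5951, 0.1491, 0.0538]
eef_rot: [-0.001, 0.626, 0.78, -0.001]
wrist_force: [0.7, 0.0, -4.1]
opening: 0.506
grasp_force: 62.8
```

```bash
python3 - <<'E'
from h import *
go([.596,.149,.0546],102.45)
im,d,K,T=cam('top'); np.savez('top2.npz',im=im,d=d,K=K,T=T)
w,dw,Kw,Tw=cam('wrist'); np.savez('w2.npz',im=w,d=dw,K=Kw,T=Tw)
a=cv2.resize(im[175:255,130:210],(400,400),interpolation=cv2.INTER_CUBIC)
save('c2.png',np.hstack([a,cv2.resize(w,(400,400))[:, :]]))
E
```

```text
t 6.83 pos [0.5951 0.1491 0.0538] q [ 0.053  0.473  1.62  -0.     1.052 -0.165] F [ 0.7  0.  -4.1] M [-0.02 -0.04  0.06] open 0.5063738771234467 g 62.83006920944899
tool axes
 [[-0.216  0.976 -0.003]
 [ 0.976  0.216 -0.   ]
 [ 0.    -0.003 -1.   ]]
off mm in tool now [-0.3  0.9 -0.8]
0 rotvec tool deg [-0.17 -0.01  0.01]
180 rotvec tool deg [ 2.0000e-02 -2.7000e-01 -1.7999e+02]
```

View pics/c2.png

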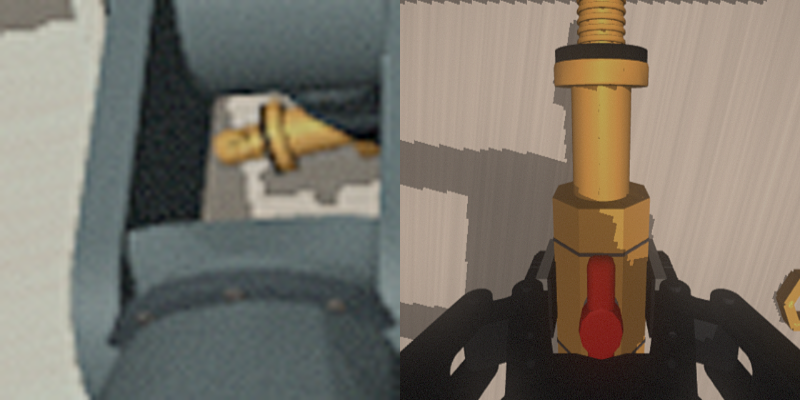

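The left crop shows the thread tip at about top pixel (173,205), pointing at the wall. The hole is in shadow there. The right side shows the valve straight in the grip, handle up. I'll check the tip against the top-camera prediction in the same camera that measured the hole.

```bash
python3 - <<'E'
from h import *
z=np.load('top2.npz'); K,T,im,dep=z['K'],z['T'],z['im'],z['d']
W=cloud(dep,K,T); P,r,o=pose()
a=np.deg2rad(102.45); d=np.array([np.cos(a),np.sin(a),0]); l=np.array([d[1],-d[0],0])
H=cv2.cvtColor(im,cv2.COLOR_RGB2HSV); v,u=np.mgrid[:420,:560]
m=(H[...,0]>10)&(H[...,0]<28)&(H[...,1]>110)&(H[...,2]>60)&(abs(u-185)<20)&(abs(v-203)<14)
p=(W[m]-P); s=p@d; t=p@l
for lo,hi in [(70,82),(92,98),(98,104),(104,112)]:
    k=(s>lo/1000)&(s<hi/1000); print('top',lo,k.sum(),'lat',(1000*np.percentile(t[k],[2,50,98])).round(1),'z',W[m][k][:,2].max().round(4) if k.any() else 0)
print('tip s',np.percentile(s,99.5))
w=np.load('w2.npz'); Ww=cloud(w['d'],w['K'],w['T']); im2=w['im']; H=cv2.cvtColor(im2,cv2.COLOR_RGB2HSV)
m=(H[...,0]>10)&(H[...,0]<28)&(H[...,1]>110)&(Ww[...,2]>.04)
p=(Ww[m]-P); s=p@d; t=p@l
for lo,hi in [(42,65),(84,90),(90,96),(96,102)]:
    k=(s>lo/1000)&(s<hi/1000); print('wrist',lo,k.sum(),'lat',(1000*np.percentile(t[k],[1,50,99])).round(1),'ztop',np.percentile(Ww[m][k][:,2],98).round(4) if k.any() else 0)
g=im[196:216,152:172].max(-1); print(g)
E
```

```text
top 70 40 lat [-20.3  -7.5  13.5] z 0.0944
top 92 14 lat [-9.  -3.9  4.1] z 0.0853
top 98 15 lat [-9.8 -0.7  5.3] z 0.0837
top 104 6 lat [-7.2 -2.9  4.6] z 0.0794
tip s 0.12498207049591448
wrist 42 6107 lat [-12.2   0.4  12.9] ztop 0.0853
wrist 84 1436 lat [-9.4  0.3  9.9] ztop 0.082
wrist 90 1413 lat [-9.2  0.3 10. ] ztop 0.082
wrist 96 39 lat [-9.9 -5.7 10.5] ztop 0.0769
[[110 116 115 116 118 101  37  29  39  41  37  42  34  42  33  40  44  37
   41  35]
 [114 114 116 116 118  93  31  44  35  40  45  33  43  43  44  43  42  44
   36  42]
 [113 119 118 119 116  94  28  37  34  32  36  39  38  43  34  38  40  35
   39  29]
 [120 113 115 116 116  85  25  34  44  37  42  46  41  41  47  40  38  29
   37  32]
 [120 117 114 117 114  83  33  36  38  44  48  38  39  39  42  36  42  42
   37  30]
 [118 112 116 118 108  68  35  48  37  43  40  32  30  44  37  39  41  43
   38  45]
 [116 115 112 122 107  49  34  37  42  47  47  39  38  34  48  44  40  35
   33  48]
 [116 115 118 118 100  48  32  45  38  33  42  39  41  42  38  44  37  39
   36  47]
 [118 115 119 120  99  39  26  39  44  36  4
[... 276 characters left out ...]
  46  46
   31  81]
 [114 111 119 115  72  37  31  32  41  40  38  39  39  40  28  38  36  35
   37  88]
 [120 116 119 110  64  32  45  40  39  49  48  37  42  38  40  41  34  41
   41  97]
 [113 116 119 103  55  32  41  49  34  42  45  42  31  43  40  42  38  38
   43  96]
 [111 115 116  99  50  36  36  44  40  35  41  39  40  38  37  43  46  37
   41  98]
 [115 116 119  95  39  34  39  31  38  39  37  39  37  42  46  34  49  32
   45 107]
 [118 116 122  86  33  46  34  51  43  43  37  43  44  38  39  46  26  39
   69 114]
 [115 118 118  91  28  43  44  41  33  37  46  32  33  41  39  42  40  38
   69 118]
 [120 118 116  77  24  40  43  36  44  41  42  43  38  42  36  37  37  39
   68 118]]
```

The forearm hides the hole from the top camera, so I'll raise up and look at the hole from inside with the wrist camera, to get it in the tool's own frame.

Call:
{"api": "apply_moves", "payload": {"moves": [{"jaw":0,"offset":[0,0,-50],"rot":[0,0,0]},{"jaw":0,"offset":[0,0,-50],"rot":[0,0,0]},{"jaw":0,"offset":[0,0,-50],"rot":[0,0,0]},{"jaw":0,"offset":[0,0,-50],"rot":[0,0,0]},{"jaw":0,"offset":[0,0,0],"rot":[0,0,0]}]}}

```text
time_s: 7.55
eef_pos: [0.5986, 0.1497, 0.2603]
eef_rot: [0.003, 0.626, 0.78, 0.003]
wrist_force: [0.4, 0.8, -4.2]
opening: 0.503
grasp_force: 63.6
```

Call:
{"api": "apply_moves", "payload": {"moves": [{"jaw":0,"offset":[40,-20,0],"rot":[0,0,0]},{"jaw":0,"offset":[45,-25,0],"rot":[0,0,0]},{"jaw":0,"offset":[50,-25,0],"rot":[0,0,0]},{"jaw":0,"offset":[0,0,0],"rot":[0,0,0]},{"jaw":0,"offset":[0,0,0],"rot":[0,0,0]}]}}

```text
time_s: 8.18
eef_pos: [0.4976, 0.266, 0.2529]
eef_rot: [-0.001, 0.626, 0.78, -0.002]
wrist_force: [-0.3, -0.9, -3.6]
opening: 0.504
grasp_force: 63.4
```

```bash
python3 - <<'E'
from h import *
w,dw,Kw,Tw=cam('wrist'); np.savez('w3.npz',im=w,d=dw,K=Kw,T=Tw); save('w3.png',w)
for r in ctrl.outline_of('wrist','drain_hole'): print(r['score'],r['position'],r['region'].sum())
go([.596,.149,.0546],102.45)
E
```

```text
0.63 [407.4, 110.4] 70597
t 8.28 pos [0.4984 0.2652 0.2532] q [0.279 0.142 1.606 0.    1.397 0.062] F [-0.   0.2 -3.4] M [-0.05  0.01  0.02] open 0.5031904407634965 g 63.42183011351153
tool axes
 [[-0.215  0.977 -0.004]
 [ 0.977  0.215 -0.001]
 [-0.    -0.004 -1.   ]]
off mm in tool now [-134.4   71.1  198.4]
0 rotvec tool deg [-0.24  0.01 -0.03]
180 rotvec tool deg [2.0000e-02 3.7000e-01 1.7997e+02]
```

View pics/w3.png

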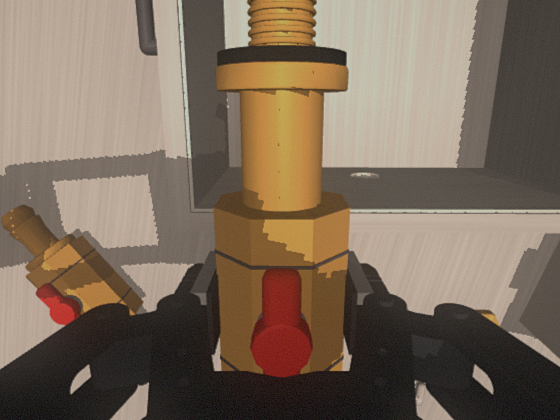

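The wrist picture shows the hole at about (364,175) on the inner face of the front wall, and the rim edge along row ~210.

```bash
python3 - <<'E'
from h import *
w=np.load('w3.npz'); K,T,im=w['K'],w['T'],w['im']; W=cloud(w['d'],K,T); P,r,o=pose()
a=np.deg2rad(102.45); d=np.array([np.cos(a),np.sin(a),0]); l=np.array([d[1],-d[0],0])
Wl=np.stack([(W-P)@d,(W-P)@l,W[...,2]],-1)
m=np.zeros(w['d'].shape,bool); m[172:205,420:480]=1; m[180:205,355:420]=1
q=Wl[m&(Wl[...,2]>.03)&(Wl[...,2]<.16)]
A=np.c_[q[:,1],q[:,2]-.072,np.ones(len(q))]; k=np.linalg.lstsq(A,q[:,0],rcond=None)[0]; e=q[:,0]-A@k
print('inner wall s=',k,'slope deg',np.rad2deg(k[0]),e.std(),len(q))
# rim front edge
rim=(abs(Wl[...,2]-.182)<.006)&(Wl[...,0]<k[2]+.03)&(Wl[...,0]>k[2]-.03); rr=Wl[rim]
print('rim',rim.sum(),np.percentile(rr,[1,50,99],axis=0).round(4).tolist())
g=im.astype(int).min(-1); v,u=np.mgrid[:420,:560]
b=(g>95)&(abs(u-364)<25)&(abs(v-175)<6); print(b.sum(),'u',u[b].min(),u[b].max(),u[b].mean(),'v',v[b].min(),v[b].max())
def hit(uu,vv):
    ray=T[:3,:3]@np.array([(uu-K[0,2])/K[0,0],(vv-K[1,2])/K[1,1],1]); C=T[:3,3]-P
    n=np.array([1,-k[0],-k[1]]); R0=np.array([ray@d,ray@l,ray[2]]); C0=np.array([C@d,C@l,T[2,3]])
    t=(k[2]-k[1]*.072-n@C0)/(n@R0); return C0+t*R0
for uv in [(u[b].min(),175),(u[b].max(),175),(364,173),(364,178)]: print(uv,(hit(*uv)*1000).round(1))
print(g[168:184:1,345:386:2])
E
```

```text
inner wall s= [ 0.00021215 -0.0001496   0.00755071] slope deg 0.012155558728029503 0.00015379583131049605 3128
rim 7545 [[-0.0062, -0.0659, 0.1765], [0.003, 0.0744, 0.1814], [0.0361, 0.1634, 0.183]]
108 u 351 378 363.6759259259259 v 172 177
(np.int64(351), 175) [ 7.6 60.1 70.6]
(np.int64(378), 175) [ 7.6 83.8 70.2]
(364, 173) [ 7.6 73.5 60.7]
(364, 178) [ 7.6 68.7 84.1]
[[ 70  73  75  73  76  72  74  76  76  75  75  75  77  76  75  79  76  74
   79  79  72]
 [ 72  74  77  71  77  80  75  77  72  75  74  74  76  76  74  75  78  74
   74  77  77]
 [ 77  73  72  78  78  73  78  73  75  71  79  79  77  78  73  76  74  75
   77  74  79]
 [ 75  76  74  74  77  70  75  72  72  74  69  75  74  75  75  77  75  78
   79  75  74]
 [ 76  71  73  74  77  89  97 107 109 111 108  95  94  81  81  78  76  74
   73  77  77]
 [ 75  72  70  86 113 125 147 166 163 177 174 151 143 109 102  94  81  75
   76  76  79]
 [ 75  70  71 117 142 142 162 168 130 168 166 164 158 112 131 116 105  78
   75  79  71]
 [ 78  76  79 119 132 101 149 157 105 109 111 153 146 101  99 100 100  84
   72  77  72]
 [ 73  75  75  92  93  94 100 103  98 105 103 104 104  99  95  89  96  88
   74  77  77]
 [ 72  73  73  76  73  84  82  87  87  85  96  94  93  94  91  90 100  83
   79  81  79]
 [ 74  78  77  76  76  75  76  74  79  78  86  85  80  81  78  78  79  77
   79  72  79]
 [ 75  74  77  75  77  77  74  73  73  76  77  75  77  73  78  76  75  75
   76  77  75]
 [ 73  74  76  77  73  75  71  74  77  76  76  74  73  77  78  76  78  78
   74  78  75]
 [ 75  74  78  74  74  71  74  79  73  73  77  79  77  70  72  81  77  79
   73  79  74]
 [ 74  74  73  76  74  74  76  74  79  81  73  78  74  76  77  76  75  76
   74  78  81]
 [ 75  75  75  74  76  77  73  77  74  73  76  78  74  74  73  77  79  76
   79  78  78]]
```

Call:
{"api": "apply_moves", "payload": {"moves": [{"jaw":0,"offset":[-44,23.9,0],"rot":[0,0,0]},{"jaw":0,"offset":[-44,23.9,0],"rot":[0,0,0]},{"jaw":0,"offset":[-44.4,24,0],"rot":[0,0,0]},{"jaw":0,"offset":[0,0,0],"rot":[0,0,0]},{"jaw":0,"offset":[0,0,50],"rot":[0,0,0]}]}}

```text
time_s: 8.9
eef_pos: [0.6006, 0.151, 0.2074]
eef_rot: [0.002, 0.627, 0.779, 0.002]
wrist_force: [0.7, -0.4, -5.2]
opening: 0.499
grasp_force: 63.6
```

Call:
{"api": "apply_moves", "payload": {"moves": [{"jaw":0,"offset":[0,0,50],"rot":[0,0,0]},{"jaw":0,"offset":[0,0,50],"rot":[0,0,0]},{"jaw":0,"offset":[0,0,49],"rot":[0,0,0]},{"jaw":0,"offset":[0,0,0],"rot":[0,0,0]},{"jaw":0,"offset":[0,0,0],"rot":[0,0,0]}]}}

```text
time_s: 9.52
eef_pos: [0.5973, 0.1522, 0.0562]
eef_rot: [-0.0, 0.626, 0.78, -0.001]
wrist_force: [0.5, -0.1, -3.5]
opening: 0.5
grasp_force: 63.5
```

```bash
cat > m.py <<'E'
from h import *
import time
a=np.deg2rad(102.45); d=np.array([np.cos(a),np.sin(a),0]); l=np.array([d[1],-d[0],0])
h=np.array([.5680,.2832,.072])
P,r,o=pose(); F=np.array(o['wrist_force']); M=np.array(o['torque'])
print('t',o['time_s'],'s,lat,z',((P-h)@d*1000).round(1),((P-h)@l*1000).round(1),(P[2]*1000).round(1),'F d,l,z',(F@d).round(1),(F@l).round(1),F[2].round(1),'M',(M@d).round(2),(M@l).round(2),M[2].round(2),'g',round(o['grasp_force'],1))
x=r.as_matrix(); print('x axis err deg',np.rad2deg([x[:,0]@l,x[:,0]@[0,0,1]]).round(2),'roll',np.rad2deg(x[2,1]).round(2))
E
python3 m.py; sleep 0; python3 -c "
from h import *
ctrl.camera('wrist')"; python3 m.py
```

```text
t 9.525 s,lat,z -134.2 0.4 56.2 F d,l,z -0.2 0.5 -3.5 M -0.04 -0.04 -0.05 g 63.5
x axis err deg [-0.01 -0.  ] roll -0.07
t 9.575 s,lat,z -134.3 1.2 57.3 F d,l,z 1.6 0.8 -3.3 M -0.03 0.01 -0.06 g 63.5
x axis err deg [-0.02 -0.02] roll 0.05
```

```bash
cat > avg.py <<'E'
import sys
from m import *
L=[];
for i in range(int(sys.argv[1])):
    ctrl.camera('wrist'); P,r,o=pose(); F=np.array(o['wrist_force']); M=np.array(o['torque'])
    L.append([(P-h)@d*1000,(P-h)@l*1000,P[2]*1000,F@d,F@l,F[2],M@d,M@l,M[2]])
L=np.array(L); print(L[:,:3].round(1).tolist()); print('mean s lat z Fd Fl Fz Md Ml Mz',L.mean(0).round(2))
E
python3 avg.py 8
python3 - <<'E'
from m import *
w,dd,K,T=cam('wrist'); W=cloud(dd,K,T); H=cv2.cvtColor(w,cv2.COLOR_RGB2HSV)
m=(H[...,0]>10)&(H[...,0]<28)&(H[...,1]>110)&(W[...,2]>.04); p=W[m]; s=(p-h)@d*1000; t=(p-h)@l*1000
for lo,hi in [(-92,-68),(-50,-44),(-44,-38)]:
    k=(s>lo)&(s<hi); q=np.percentile(t[k],[1,99]); print(lo,k.sum(),q.round(1),q.mean().round(2),'ztop',np.percentile(p[k][:,2],98).round(4))
E
```

```text
t 9.575 s,lat,z -134.3 1.2 57.3 F d,l,z 1.6 0.8 -3.3 M -0.03 0.01 -0.06 g 63.5
x axis err deg [-0.02 -0.02] roll 0.05
[[-134.3, 1.5, 57.7], [-134.3, 1.3, 57.6], [-134.2, 1.0, 57.3], [-134.1, 0.6, 56.8], [-134.0, 0.2, 56.4], [-134.0, -0.1, 55.9], [-133.9, -0.4, 55.5], [-133.9, -0.6, 55.2]]
mean s lat z Fd Fl Fz Md Ml Mz [-1.3408e+02  4.1000e-01  5.6540e+01 -1.6000e-01 -1.5000e-01 -3.6100e+00
 -1.0000e-02 -1.0000e-02  0.0000e+00]
t 9.975 s,lat,z -133.9 -0.6 55.2 F d,l,z -0.9 -0.4 -4.2 M -0.0 -0.02 -0.01 g 63.5
x axis err deg [-0.04  0.01] roll -0.15
-92 6393 [-12.8  12.4] -0.19 ztop 0.0863
-50 1425 [-9.8  9.3] -0.25 ztop 0.083
-44 1430 [-9.8  9.4] -0.16 ztop 0.0831
```

Call:
{"api": "apply_moves", "payload": {"moves": [{"jaw":0,"offset":[0,-0.5,2],"rot":[0,0,0]},{"jaw":0,"offset":[7,0,0],"rot":[0,0,0]},{"jaw":0,"offset":[7,0,0],"rot":[0,0,0]},{"jaw":0,"offset":[7,0,0],"rot":[0,0,0]},{"jaw":0,"offset":[3,0,0],"rot":[0,0,0]}]}}

```text
time_s: 10.65
eef_pos: [0.5901, 0.1764, 0.0526]
eef_rot: [-0.001, 0.626, 0.78, -0.001]
wrist_force: [1.1, -0.2, -4.2]
opening: 0.503
grasp_force: 63.5
```

```bash
python3 avg.py 4
```

```text
t 10.65 s,lat,z -109.1 -1.5 52.6 F d,l,z -0.5 1.0 -4.2 M 0.09 -0.02 -0.05 g 63.5
x axis err deg [-0.08  0.02] roll -0.2
[[-108.9, -1.5, 52.6], [-109.4, -1.5, 52.6], [-109.6, -1.4, 52.6], [-109.9, -1.4, 52.6]]
mean s lat z Fd Fl Fz Md Ml Mz [-1.0946e+02 -1.4400e+00  5.2600e+01  1.3000e-01 -9.0000e-02 -4.0600e+00
 -2.0000e-02 -3.0000e-02 -1.0000e-02]
```

Call:
{"api": "apply_moves", "payload": {"moves": [{"jaw":0,"offset":[2.5,0,0],"rot":[0,0,0]},{"jaw":0,"offset":[2.5,0,0],"rot":[0,0,0]},{"jaw":0,"offset":[2.5,0,0],"rot":[0,0,0]},{"jaw":0,"offset":[2.5,0,0],"rot":[0,0,0]},{"jaw":0,"offset":[0,0,0],"rot":[0,0,0]}]}}

```text
time_s: 11.48
eef_pos: [0.5881, 0.1856, 0.0526]
eef_rot: [-0.001, 0.626, 0.78, -0.001]
wrist_force: [0.2, -0.5, -4.9]
opening: 0.505
grasp_force: 63.5
```

```bash
python3 avg.py 2
```

```text
t 11.475 s,lat,z -99.6 -1.4 52.6 F d,l,z -0.6 0.1 -4.9 M -0.02 -0.02 -0.02 g 63.5
x axis err deg [-0.06  0.02] roll -0.2
[[-99.8, -1.5, 52.6], [-99.9, -1.5, 52.6]]
mean s lat z Fd Fl Fz Md Ml Mz [-9.981e+01 -1.460e+00  5.257e+01  1.200e-01  2.500e-01 -4.130e+00
 -1.000e-02  0.000e+00 -2.000e-02]
```

No side force and the tip is about 9 mm past the face, so it is in the hole. I'll centre it (the measured pose has settled) and go on.

Call:
{"api": "apply_moves", "payload": {"moves": [{"jaw":0,"offset":[0,0.6,-0.8],"rot":[0,0,0]},{"jaw":0,"offset":[0,0.6,-0.8],"rot":[0,0,0]},{"jaw":0,"offset":[4,0,0],"rot":[0,0,0]},{"jaw":0,"offset":[4,0,0],"rot":[0,0,0]},{"jaw":0,"offset":[2,0,0],"rot":[0,0,0]}]}}

```text
time_s: 12.2
eef_pos: [0.587, 0.1958, 0.0541]
eef_rot: [-0.001, 0.626, 0.78, -0.001]
wrist_force: [0.3, 0.8, -3.9]
opening: 0.508
grasp_force: 63.5
```

```bash
python3 avg.py 3
python3 - <<'E'
from m import *
w,dd,K,T=cam('wrist'); save('w4.png',w[:210])
E
```

```text
t 12.2 s,lat,z -89.4 -0.3 54.1 F d,l,z 0.7 0.5 -3.9 M 0.01 -0.07 -0.02 g 63.5
x axis err deg [-0.06  0.01] roll -0.21
[[-89.3, -0.3, 54.1], [-89.5, -0.3, 54.1], [-89.7, -0.3, 54.2]]
mean s lat z Fd Fl Fz Md Ml Mz [-8.948e+01 -3.200e-01  5.415e+01 -1.100e-01  1.200e-01 -3.590e+00
  2.000e-02  0.000e+00  2.000e-02]
t 12.35 s,lat,z -89.7 -0.3 54.2 F d,l,z 1.0 -0.0 -3.4 M -0.01 -0.04 -0.02 g 63.5
x axis err deg [-0.06  0.01] roll -0.2
```

View pics/w4.png

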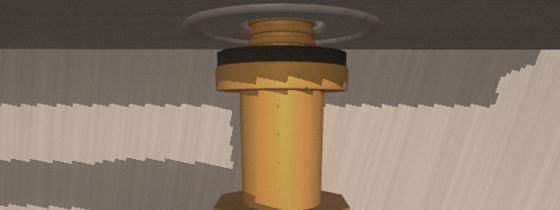

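The thread is inside the hole and centred at column ~282, with the ring a few mm off the wall. I'll approach in small steps.

Call:
{"api": "apply_moves", "payload": {"moves": [{"jaw":0,"offset":[1.5,0,0],"rot":[0,0,0]},{"jaw":0,"offset":[1.5,0,0],"rot":[0,0,0]},{"jaw":0,"offset":[1.2,0,0],"rot":[0,0,0]},{"jaw":0,"offset":[0.8,0,0],"rot":[0,0,0]},{"jaw":0,"offset":[0,0,0],"rot":[0,0,0]}]}}

```text
time_s: 13.02
eef_pos: [0.586, 0.2003, 0.0542]
eef_rot: [-0.001, 0.626, 0.78, -0.001]
wrist_force: [-0.8, 0.2, -3.3]
opening: 0.503
grasp_force: 63.5
```

Call:
{"api": "apply_moves", "payload": {"moves": [{"jaw":0,"offset":[0.5,0,0],"rot":[0,0,0]},{"jaw":0,"offset":[0.5,0,0],"rot":[0,0,0]},{"jaw":0,"offset":[0.5,0,0],"rot":[0,0,0]},{"jaw":0,"offset":[0.5,0,0],"rot":[0,0,0]},{"jaw":0,"offset":[0,0,0],"rot":[0,0,0]}]}}

```text
time_s: 13.65
eef_pos: [0.5856, 0.2022, 0.0542]
eef_rot: [-0.001, 0.626, 0.78, -0.001]
wrist_force: [0.2, 0.9, -4.4]
opening: 0.503
grasp_force: 63.5
```

```bash
python3 avg.py 3
```

```text
t 13.65 s,lat,z -82.8 -0.3 54.2 F d,l,z 0.8 0.4 -4.4 M 0.01 0.02 -0.0 g 63.5
x axis err deg [-0.04  0.01] roll -0.2
[[-82.9, -0.2, 54.2], [-82.9, -0.2, 54.2], [-82.9, -0.3, 54.2]]
mean s lat z Fd Fl Fz Md Ml Mz [-8.288e+01 -2.500e-01  5.418e+01  8.000e-02  4.100e-01 -4.160e+00
  1.000e-02  1.000e-02  2.000e-02]
```

Call:
{"api": "apply_moves", "payload": {"moves": [{"jaw":0,"offset":[0.4,0,0],"rot":[0,0,0]},{"jaw":0,"offset":[0.4,0,0],"rot":[0,0,0]},{"jaw":0,"offset":[0.4,0,0],"rot":[0,0,0]},{"jaw":0,"offset":[0.4,0,0],"rot":[0,0,0]},{"jaw":0,"offset":[0,0,0],"rot":[0,0,0]}]}}

```text
time_s: 14.42
eef_pos: [0.5855, 0.2029, 0.0542]
eef_rot: [-0.001, 0.626, 0.78, -0.002]
wrist_force: [0.8, -5.5, -3.6]
opening: 0.504
grasp_force: 63.6
```

```bash
python3 avg.py 3
```

```text
t 14.425 s,lat,z -82.2 -0.2 54.2 F d,l,z -5.5 -0.4 -3.6 M 0.05 -0.74 0.03 g 63.6
x axis err deg [-0.03 -0.06] roll -0.21
[[-82.2, -0.2, 54.2], [-82.2, -0.3, 54.2], [-82.2, -0.3, 54.2]]
mean s lat z Fd Fl Fz Md Ml Mz [-8.221e+01 -2.500e-01  5.419e+01 -4.780e+00 -5.300e-01 -3.850e+00
  5.000e-02 -7.200e-01 -1.000e-02]
```

Contact: 4.8 N. I'll add about 0.7 mm and read the force again.

Call:
{"api": "apply_moves", "payload": {"moves": [{"jaw":0,"offset":[0.3,0,0],"rot":[0,0,0]},{"jaw":0,"offset":[0.2,0,0],"rot":[0,0,0]},{"jaw":0,"offset":[0.2,0,0],"rot":[0,0,0]},{"jaw":0,"offset":[0,0,0],"rot":[0,0,0]},{"jaw":0,"offset":[0,0,0],"rot":[0,0,0]}]}}

```text
time_s: 15.2
eef_pos: [0.5854, 0.2029, 0.0542]
eef_rot: [-0.0, 0.626, 0.78, -0.002]
wrist_force: [0.6, -7.3, -2.2]
opening: 0.507
grasp_force: 63.6
```

```bash
python3 avg.py 4
```

```text
t 15.2 s,lat,z -82.2 -0.3 54.2 F d,l,z -7.3 -1.0 -2.2 M 0.12 -1.11 0.03 g 63.6
x axis err deg [-0.02 -0.11] roll -0.22
[[-82.2, -0.2, 54.2], [-82.2, -0.3, 54.2], [-82.2, -0.3, 54.2], [-82.2, -0.3, 54.2]]
mean s lat z Fd Fl Fz Md Ml Mz [-8.221e+01 -2.600e-01  5.418e+01 -8.020e+00 -1.120e+00 -3.790e+00
  1.100e-01 -1.120e+00  3.000e-02]
```

Call:
{"api": "apply_moves", "payload": {"moves": [{"jaw":0,"offset":[0.3,0,0],"rot":[0,0,0]},{"jaw":0,"offset":[0.3,0,0],"rot":[0,0,0]},{"jaw":0,"offset":[0.3,0,0],"rot":[0,0,0]},{"jaw":0,"offset":[0,0,0],"rot":[0,0,0]},{"jaw":0,"offset":[0,0,0],"rot":[0,0,0]}]}}

```text
time_s: 16.02
eef_pos: [0.5855, 0.2029, 0.0542]
eef_rot: [-0.0, 0.626, 0.78, -0.003]
wrist_force: [1.3, -10.2, -3.9]
opening: 0.503
grasp_force: 63.6
```

```bash
python3 avg.py 10; python3 - <<'E'
from m import *
w,dd,K,T=cam('wrist'); save('w5.png',w)
E
```

```text
t 16.025 s,lat,z -82.2 -0.3 54.2 F d,l,z -10.3 -0.9 -3.9 M 0.2 -1.6 0.07 g 63.6
x axis err deg [-0.01 -0.18] roll -0.23
[[-82.2, -0.3, 54.2], [-82.2, -0.3, 54.2], [-82.2, -0.2, 54.2], [-82.2, -0.2, 54.2], [-82.2, -0.3, 54.2], [-82.2, -0.2, 54.2], [-82.2, -0.2, 54.2], [-82.2, -0.3, 54.2], [-82.2, -0.3, 54.2], [-82.2, -0.3, 54.2]]
mean s lat z Fd Fl Fz Md Ml Mz [-8.220e+01 -2.600e-01  5.421e+01 -1.122e+01 -1.530e+00 -3.380e+00
  1.500e-01 -1.580e+00  5.000e-02]
t 16.525 s,lat,z -82.2 -0.3 54.2 F d,l,z -11.2 -2.3 -3.0 M 0.16 -1.54 0.03 g 63.6
x axis err deg [-0.01 -0.18] roll -0.23
```

View pics/w5.png

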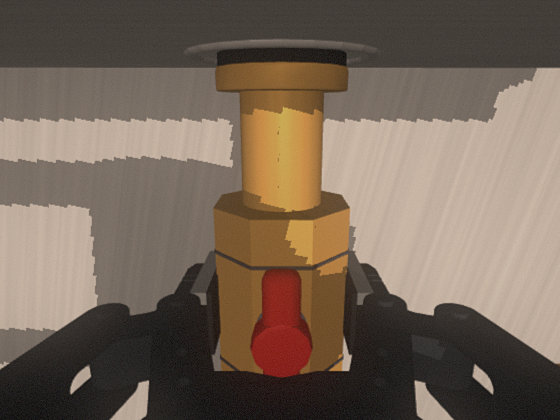

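The picture shows the ring seated against the wall at about (282,58), the handle centred and upright, and the valve straight in the grip. The force is steady at about 11.3 N, within 7–18 N. Handing in.

```bash
python3 -c "
from bench import ctrl
print(ctrl.hand_in())"
```

```text
the job is handed in; nothing more can be done
None
```

I handed the job in at about 16.5 s with the small brass valve through the drain hole, its ring pressed against the wall at about 11 N, level, handle up and still gripped; the hand-in returned no verdict.

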